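# Find the unlatched hatch of the service box and push it open

### The job

One of the four identical hatches in the white service box is unlatched. Press lightly with the fingertips on the round black marks, one hatch after another, until you find the one that rocks, then push that hatch up until it stands fully open and let it stand there. Leave the latched hatches shut without forcing them, and do not pick up or disturb anything else on the table.

Things in the scene. Friction and masses are not known exactly. Their poses are not given: they have to be found in the camera images.
- box: Low white bench service box, fixed, 130 (x) x 404 (y) x 60 mm high, blue plates on its ends. Origin: centre of its underside on the table. x points from its near to its far side (roughly away from the robot), y along the row. Its flat top holds four identical aluminium hatches in a row along y, 92 mm apart. Hatch a is at the -y end (right), then b, c, d.
- hatch_a (a joint): Tilt (rad) of this hatch, a smooth plate 100 (box x) x 80 (y) x 5 mm, flush with the box top, on a pivot across its width, 10 mm beyond its centre to the far side, 3 mm below its top. 0 = shut; positive = far end (black mark) down into the box (45 mm deep inside), near end (blue stripe) up; stop at 1.5, upright, fully open. The unlatched hatch's stiff pivot leaves it at any tilt.
- press_a (a point): Centre of the black round mark (24 mm) on top of hatch a, 24 mm beyond the pivot, 16 mm from the far edge; 60 mm above the table when shut. Axes: x near to far end, y along the pivot, z out of the top. Latched: gives under 2 mm at 20 N here (cushioned, tilt under 0.1). Unlatched: sinks freely under 2 to 4 N.
- edge_a (a point): Middle of the top of the near edge of hatch a, 60 mm from the pivot; the blue stripe (5 x 50 mm) lies 7 mm inside it. Axes as the mark's. Rises as the hatch tilts. Pressed down here every hatch is firm. The box wall on this side is 13 mm wide, level with the shut hatch.
- hatch_b (a joint): Tilt (rad) of this hatch, a smooth plate 100 (box x) x 80 (y) x 5 mm, flush with the box top, on a pivot across its width, 10 mm beyond its centre to the far side, 3 mm below its top. 0 = shut; positive = far end (black mark) down into the box (45 mm deep inside), near end (blue stripe) up; stop at 1.5, upright, fully open. The unlatched hatch's stiff pivot leaves it at any tilt.
- press_b (a point): Centre of the black round mark (24 mm) on top of hatch b, 24 mm beyond the pivot, 16 mm from the far edge; 60 mm above the table when shut. Axes: x near to far end, y along the pivot, z out of the top. Latched: gives under 2 mm at 20 N here (cushioned, tilt under 0.1). Unlatched: sinks freely under 2 to 4 N.
- edge_b (a point): Middle of the top of the near edge of hatch b, 60 mm from the pivot; the blue stripe (5 x 50 mm) lies 7 mm inside it. Axes as the mark's. Rises as the hatch tilts. Pressed down here every hatch is firm. The box wall on this side is 13 mm wide, level with the shut hatch.
- hatch_c (a joint): Tilt (rad) of this hatch, a smooth plate 100 (box x) x 80 (y) x 5 mm, flush with the box top, on a pivot across its width, 10 mm beyond its centre to the far side, 3 mm below its top. 0 = shut; positive = far end (black mark) down into the box (45 mm deep inside), near end (blue stripe) up; stop at 1.5, upright, fully open. The unlatched hatch's stiff pivot leaves it at any tilt.
- press_c (a point): Centre of the black round mark (24 mm) on top of hatch c, 24 mm beyond the pivot, 16 mm from the far edge; 60 mm above the table when shut. Axes: x near to far end, y along the pivot, z out of the top. Latched: gives under 2 mm at 20 N here (cushioned, tilt under 0.1). Unlatched: sinks freely under 2 to 4 N.
- edge_c (a point): Middle of the top of the near edge of hatch c, 60 mm from the pivot; the blue stripe (5 x 50 mm) lies 7 mm inside it. Axes as the mark's. Rises as the hatch tilts. Pressed down here every hatch is firm. The box wall on this side is 13 mm wide, level with the shut hatch.
- hatch_d (a joint): Tilt (rad) of this hatch, a smooth plate 100 (box x) x 80 (y) x 5 mm, flush with the box top, on a pivot across its width, 10 mm beyond its centre to the far side, 3 mm below its top. 0 = shut; positive = far end (black mark) down into the box (45 mm deep inside), near end (blue stripe) up; stop at 1.5, upright, fully open. The unlatched hatch's stiff pivot leaves it at any tilt.
- press_d (a point): Centre of the black round mark (24 mm) on top of hatch d, 24 mm beyond the pivot, 16 mm from the far edge; 60 mm above the table when shut. Axes: x near to far end, y along the pivot, z out of the top. Latched: gives under 2 mm at 20 N here (cushioned, tilt under 0.1). Unlatched: sinks freely under 2 to 4 N.
- edge_d (a point): Middle of the top of the near edge of hatch d, 60 mm from the pivot; the blue stripe (5 x 50 mm) lies 7 mm inside it. Axes as the mark's. Rises as the hatch tilts. Pressed down here every hatch is firm. The box wall on this side is 13 mm wide, level with the shut hatch.
- marker: Bystander: white marker pen with a red cap, 13 x 128 x 15 mm, lying on the table in front of the box. Origin under its middle.
- stopper: Bystander: red rubber stopper, 32 mm across, 26 mm high, standing in front of the box. Origin: centre of its underside.
- timer: Bystander: small white timer, 58 x 60 x 16 mm, behind the box. Origin: centre of its underside.
- tape: Bystander: roll of tan tape, 94 mm across, 25 mm high, lying to the left of the box. Origin: centre of its underside.
- bottle: Bystander: amber bottle with a blue cap, 66 mm across, 137 mm high, far behind the box. Origin: centre of its underside.
- wash_bottle: Bystander: white wash bottle with a bent spout, 60 x 110 x 180 mm, at the left. Origin: centre of its underside.

How it is judged (in metres and radians):
On the way:
1. the unlatched hatch rocks under a fingertip: its marked end is pressed down to a tilt of at least 0.2 rad (((value of joint hatch_a between 0.2 and 1.1 rad and contact force between the fingers and hatch_a above 0.2 N) or (value of joint hatch_b between 0.2 and 1.1 rad and contact force between the fingers and hatch_b above 0.2 N) or (value of joint hatch_c between 0.2 and 1.1 rad and contact force between the fingers and hatch_c above 0.2 N) or (value of joint hatch_d between 0.2 and 1.1 rad and contact force between the fingers and hatch_d above 0.2 N))), for 0.05 s.
At the end, for the whole second after the job is handed in: The unlatched hatch stands open and still at a tilt of more than 1.3 rad (its stop is at 1.5); the three latched ones are shut (tilt under 0.04 rad) (((value of joint hatch_a above 1.3 rad and velocity of joint hatch_a between -0.05 and 0.05 rad/s and value of joint each of hatch_b, hatch_c, hatch_d below 0.04 rad) or (value of joint hatch_b above 1.3 rad and velocity of joint hatch_b between -0.05 and 0.05 rad/s and value of joint each of hatch_a, hatch_c, hatch_d below 0.04 rad) or (value of joint hatch_c above 1.3 rad and velocity of joint hatch_c between -0.05 and 0.05 rad/s and value of joint each of hatch_a, hatch_b, hatch_d below 0.04 rad) or (value of joint hatch_d above 1.3 rad and velocity of joint hatch_d between -0.05 and 0.05 rad/s and value of joint each of hatch_a, hatch_b, hatch_c below 0.04 rad))); the robot touches nothing.
It fails at once if a hatch that is shut or gives by less than 0.12 rad is pressed with more than 60 N ((contact force between the fingers and hatch_a above 60 N and value of joint hatch_a below 0.12 rad) or (contact force between the fingers and hatch_b above 60 N and value of joint hatch_b below 0.12 rad) or (contact force between the fingers and hatch_c above 60 N and value of joint hatch_c below 0.12 rad) or (contact force between the fingers and hatch_d above 60 N and value of joint hatch_d below 0.12 rad)).
It fails at once if a bystander is picked up, or moved by more than 20 mm (distance of any of marker, stopper, timer, tape, bottle, wash_bottle from where it was at the start of the episode above 0.02 m).
It fails at once if a standing bottle is tipped by more than 0.4 rad (angle between any of bottle, wash_bottle's own z axis and vertical above 0.4 rad).
It also fails if it takes over 58 s, if anything falls off the work surface, if the arm or the gripper's body presses on something with over 40 N, if the wrist force passes 120 N, or if a joint passes its speed limit or range.

### The arm

A 6-joint arm with a two-finger parallel gripper is mounted at the origin on a cart in front of the work surface, level with it; the furniture and walls round the work are solid. World frame = base frame: x ahead of the robot, y to its left, z up, the work surface at z = 0. Lengths are in m, angles in degrees, forces in N, time in s.
With the tool pointing down it reaches from about 0.3 to 0.875 m from the base axis. Payload 6.4 kg.
Tool frame: the origin (TCP) lies at the very end of the fingers, on their centre line; the grasp point (between the pads) lies 19 mm behind it; z points along the fingers, y is the line along which they close (so a half turn about z gives the same grasp; the last joint's range is limited). The gripper opens to 85 mm and grips with 20 to 120 N. Pads are 22 mm wide; open, the fingers measure 114 mm over their backs; the gripper's body (76 mm by 85 mm) begins 54 mm behind the grasp point. The pads swing forward as they close: fully open they stand 13 mm farther back than shut.
Start: joints at [53.153, 10.359, 92.074, -0, 77.567, -11.82], TCP at [0.243, 0.521, 0.231] pointing down, gripper open.
Joint ranges: [-171.53, 171.53], [-51.25, 118.39], [17.06, 147.69], [-65.23, 245.23], [0, 150.52], [-178.68, 178.68]. Speed limits (degrees/s): [147.25, 147.25, 172.46, 180, 180, 180].

### API

Orientations are given as [roll, pitch, yaw] about the fixed x, y, z axes, in that order (R = Rz(yaw) Ry(pitch) Rx(roll)).
In Python, from plant import manip gives the robot as it stands.
- The arm moves only by the tool shift_gripper, called after "Emit:" as name(argument=value, ...), one argument or row to a line, values as JSON. Schema: {"type":"object","properties":{"motion":{"type":"array","items":{"type":"object","properties":{"x":{"type":"number"},"y":{"type":"number"},"z":{"type":"number"},"yaw":{"type":"number"}},"additionalProperties":false},"minItems":1,"maxItems":8},"aperture":{"type":"number"},"squeeze":{"type":"number"},"only":{"type":"string"},"quiet":{"type":"boolean"},"lines":{"type":"string"}},"required":["motion"],"additionalProperties":false}. motion is a list of rows, 1 to 8 of them, each an object with the fields x, y, z (the shift in m), yaw (a turn about the tool's z in degrees); a field left out counts as zero; each row shifts and turns the commanded pose from where the row before left it, along the tool's axes as they then stand; what a row does not reach is not made up. A row lasts 1/12 s, in which the tool goes at most 0.0417 m and 7.16 degrees, less where a joint would pass 70% of its speed; a pose out of reach is approached as far as the arm can. aperture is the finger opening in m, set as the call begins (left out keeps the last). The fingers move at their own pace and stop on an object; squeeze is the grip in N (left out, the last holds). Time passes only in rows, so rows that do not move let the fingers close. The tool returns the time, the measured TCP pose, the force, the opening and the grip force at its end. only (a regular expression) keeps the lines of the reply that match it, lines (a string "A,B") keeps lines A to B, and quiet returns only ok. Input that does not fit is refused with a message, and nothing moves.
- manip.observe(): the state, without advancing time (a new reading comes with each control period).
- manip.get_image(name): name is "scene" or "top" or "wrist"; returns the picture (420x560x3 uint8, blue, green, red); there is no depth.
- manip.get_calibration(name): a dict with "fx", "fy", "cx", "cy" (pixels), "D" ([k1, k2, p1, p2, k3] as OpenCV has them; the pictures are not rectified), "rvec" (rotation vector, rad) and "tvec" (3), from world to camera coordinates, as OpenCV has them. Camera axes: x right, y down, z forward; pixel columns grow to the right and rows downward; lengths in m; the calibration is good to about 2 mm. A picture is of the moment at which its call begins: read the wrist's pose just before it. get_calibration takes no time and is no camera call; for the wrist camera it gives the pose at the moment of the call.
- manip.hand_in(): hands the job in; it is judged then, once.
The state is a dict: "time": time; "joint_positions": joint angles; "qd": joint speeds; "joint_efforts": joint torques, N m; "tool_pos": TCP position; "orientation": TCP orientation; "force": force on the tool from outside, world axes, zero at the start; "moment": the same for the moment, N m; "finger_gap": finger opening in m; "gripper_force": force on a finger pad.
Only numpy, scipy, OpenCV 4.12 (cv2) and the standard library are available. Lean on these libraries where they do the work, as an engineer would, in place of code of your own. Each camera call takes 0.05 s, during which the arm holds its last target. There are 200 camera calls.

## Working session

There is one attempt and no reset: what is moved stays moved. The work goes in short steps, Python scripts to look and compute and a tool call to move; the robot and the scene stay as the last step left them, time stands still between calls to the robot, and variables do not carry over. Pictures are saved under pics/ and viewed, at most 10 in all, crops included, and the job is handed in when it is done.

```bash
ls; mkdir -p pics; python3 - <<'E'
from plant import manip
import cv2
s=manip.observe(); print(s)
for n in ("scene","top"):
    cv2.imwrite(f"pics/{n}0.png",manip.get_image(n)); print(n,manip.get_calibration(n))
E
```

```text
pics
plant.py
{'time': 0.0, 'joint_positions': array([ 5.31539073e+01,  1.04012215e+01,  9.21314266e+01,  8.93224461e-06,
        7.75654167e+01, -1.18178859e+01]), 'qd': array([ 0.02684572, -0.02156142,  0.0452004 ,  0.05579159, -0.04481751,
        0.07849292]), 'joint_efforts': array([ 9.09970458e-04, -4.44868469e+01, -3.51344311e+01, -1.41873220e-04,
        8.86469643e-03,  8.92241673e-06]), 'tool_pos': array([0.24289638, 0.52058457, 0.23039266]), 'orientation': array([-1.79904016e+02, -2.00923593e-02,  1.54971774e+02]), 'force': array([-1.09473217,  0.25472479,  0.23782311]), 'moment': array([ 0.0498314 , -0.0029239 , -0.04013895]), 'gripper_force': 0.0, 'finger_gap': 0.08555524169789812}
scene {'fx': 459.1217487042054, 'fy': 459.1217487042054, 'cx': 277.2805694964699, 'cy': 204.79111245421817, 'D': array([-0.07226064,  0.        ,  0.        ,  0.        ,  0.        ]), 'rvec': array([ 2.02311296, -0.99963997,  0.49080228]), 'tvec': array([-0.32166789,  0.37808923,  0.61448892])}
top {'fx': 383.92498355156215, 'fy': 383.92498355156215, 'cx': 280.0521513323543, 'cy': 213.10356647944582, 'D': array([-0.09194285,  0.        ,  0.        ,  0.        ,  0.        ]), 'rvec': array([ 2.12937241, -2.11415369,  0.19150617]), 'tvec': array([0.08621808, 0.64206573, 0.91164182])}
```

View pics/scene0.png

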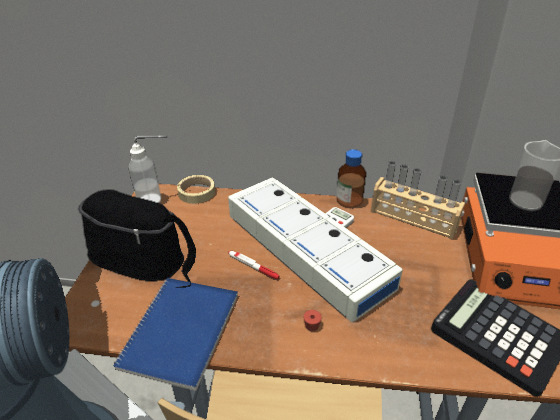

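View pics/top0.png

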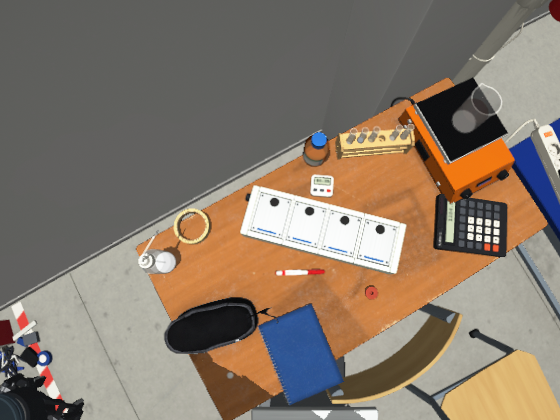

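Both views show the white box with four marks, near (275,202), (309,211), (344,220) and (380,229) in the top view and near (279,193), (305,212), (334,233) and (367,258) in the scene view. The blue stripes are on the near side. The pen is at about (300,272) and the stopper at about (371,293) in the top view.

```bash
cat > h.py <<'E'
import cv2, numpy as np
from plant import manip
def blob(img,p,r=9,th=70):
    x,y=p; g=img[y-r:y+r+1,x-r:x+r+1].max(2)<th
    n,l,s,c=cv2.connectedComponentsWithStats(g.astype(np.uint8))
    k=1+np.argmax(s[1:,4]); return c[k]+[x-r,y-r]
def cam(n):
    c=manip.get_calibration(n); K=np.array([[c['fx'],0,c['cx']],[0,c['fy'],c['cy']],[0,0,1]])
    R=cv2.Rodrigues(c['rvec'])[0]; return K,c['D'],R,np.array(c['tvec']).reshape(3,1)
def und(n,p):
    K,D,R,t=cam(n); return cv2.undistortPoints(np.array(p,float).reshape(-1,1,2),K,D).reshape(-1,2),np.hstack([R,t])
def tri(n1,p1,n2,p2):
    a,P=und(n1,p1); b,Q=und(n2,p2); X=cv2.triangulatePoints(P,Q,a.T,b.T); return (X[:3]/X[3]).T
def onz(n,p,z):
    a,P=und(n,p); R=P[:,:3]; C=-R.T@P[:,3]; d=np.c_[a,np.ones(len(a))]@R; return C+d*((z-C[2])/d[:,2])[:,None]
E
python3 - <<'E'
from h import *
np.set_printoptions(precision=4,suppress=True)
T=cv2.imread('pics/top0.png');S=cv2.imread('pics/scene0.png')
pt=[blob(T,p) for p in [(380,229),(344,220),(309,211),(275,202)]]
ps=[blob(S,p) for p in [(367,258),(334,233),(305,212),(279,193)]]
print(pt,ps)
X=tri('top',pt,'scene',ps);print(X);print(onz('top',pt,.06));print(onz('scene',ps,.06))
d=X[3]-X[0];print(np.linalg.norm(d),np.degrees(np.arctan2(d[1],d[0])))
print(onz('top',[(300,272),(371,293),(322,185),(316,150),(190,226)],.015))
E
```

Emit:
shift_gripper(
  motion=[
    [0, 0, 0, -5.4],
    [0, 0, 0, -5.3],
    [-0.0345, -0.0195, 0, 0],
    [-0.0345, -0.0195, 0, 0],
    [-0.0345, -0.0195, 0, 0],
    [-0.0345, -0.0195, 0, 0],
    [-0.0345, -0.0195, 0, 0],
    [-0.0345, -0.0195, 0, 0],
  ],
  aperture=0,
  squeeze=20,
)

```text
refused: motion[0]: [0, 0, 0, -5.4] is not of type 'object' (schema: type "object"). Nothing was moved.
```

Wrong form. The message asks for a list of objects with named fields, so I'll send the same numbers that way.

Emit:
shift_gripper(
  motion=[
    {"yaw": -5.4},
    {"yaw": -5.3},
    {"x": -0.0345, "y": -0.0195},
    {"x": -0.0345, "y": -0.0195},
    {"x": -0.0345, "y": -0.0195},
    {"x": -0.0345, "y": -0.0195},
    {"x": -0.0345, "y": -0.0195},
    {"x": -0.0345, "y": -0.0195},
  ],
  aperture=0,
  squeeze=20,
)

```text
time: 0.77
tool_pos: [0.4156, 0.3549, 0.231]
orientation: [-180.0, -0.0, 165.7]
force: [0.8, 0.0, -0.1]
finger_gap: 0.0003
gripper_force: 0.0
```

Emit:
shift_gripper(
  motion=[
    {"x": -0.0345, "y": -0.0195},
    {"x": -0.0345, "y": -0.0195},
    {"x": -0.0345, "y": -0.0195},
    {"x": -0.0345, "y": -0.0195},
    {"x": -0.0345, "y": -0.0195},
    {"x": -0.0345, "y": -0.0195},
    {"x": -0.0345, "y": -0.0195},
    {},
  ],
)

```text
time: 1.43
tool_pos: [0.6191, 0.1585, 0.2304]
orientation: [-179.9, 0.1, 165.3]
force: [0.0, -0.2, 1.3]
finger_gap: 0.0001
gripper_force: 0.0
```

```bash
cat >> h.py <<'E'
u=np.array([.969,-.247]); v=np.array([.247,.969])
M=dict(a=(.6020,-.1608),b=(.6250,-.0716),c=(.6475,.0174),d=(.6700,.1066))
def to(k,off,z):
    s=manip.observe(); D=np.array(M[k])+off*u-s['tool_pos'][:2]
    print('dx %.4f dy %.4f dz %.4f'%(-u@D,v@D,s['tool_pos'][2]-z),s['force'].round(2),s['orientation'].round(2),s['tool_pos'].round(4),s['time'])
E
python3 -c "
from h import *
to('d',.002,.063)"
```

```text
dx -0.0641 dy -0.0377 dz 0.1674 [ 0.04 -0.15  1.28] [-1.7989e+02  1.1000e-01  1.6534e+02] [0.6191 0.1585 0.2304] 1.4333
```

Emit:
shift_gripper(
  motion=[
    {"x": -0.032, "y": -0.0188},
    {"x": -0.032, "y": -0.0188},
    {"z": 0.04},
    {"z": 0.04},
    {"z": 0.04},
    {"z": 0.03},
    {},
    {},
  ],
)

```text
time: 2.1
tool_pos: [0.6658, 0.1123, 0.079]
orientation: [-179.9, -0.3, 165.7]
force: [0.7, -0.0, 0.9]
finger_gap: -0.0
gripper_force: 0.0
```

```bash
python3 -c "
from h import *
to('d',.002,.060)"
```

```text
dx -0.0075 dy -0.0045 dz 0.0190 [ 0.69 -0.    0.9 ] [-179.93   -0.3   165.67] [0.6658 0.1123 0.079 ] 2.1
```

Emit:
shift_gripper(
  motion=[
    {"x": -0.0075, "y": -0.0045, "z": 0.008},
    {"z": 0.008},
    {"z": 0.002},
    {"z": 0.001},
    {"z": 0.001},
    {},
  ],
)

```text
time: 2.6
tool_pos: [0.6742, 0.1061, 0.0618]
orientation: [180.0, 0.0, 165.7]
force: [-0.1, 0.0, -0.0]
finger_gap: -0.0002
gripper_force: 0.0
```

Emit:
shift_gripper(
  motion=[
    {"z": 0.001},
    {"z": 0.001},
    {},
  ],
)

```text
time: 2.85
tool_pos: [0.6742, 0.106, 0.0598]
orientation: [180.0, 0.0, 165.7]
force: [0.6, 0.3, 0.5]
finger_gap: -0.0002
gripper_force: 0.7
```

Emit:
shift_gripper(
  motion=[
    {"z": 0.001},
    {"z": 0.001},
    {},
  ],
)

```text
time: 3.1
tool_pos: [0.6744, 0.106, 0.0593]
orientation: [180.0, 0.1, 165.7]
force: [-4.5, -0.5, 11.1]
finger_gap: -0.0
gripper_force: 5.4
```

Emit:
shift_gripper(
  motion=[
    {"z": 0.001},
    {"z": 0.001},
    {},
  ],
)

```text
time: 3.35
tool_pos: [0.6745, 0.1061, 0.0587]
orientation: [180.0, 0.1, 165.7]
force: [-7.8, -0.9, 20.3]
finger_gap: 0.0002
gripper_force: 9.6
```

Emit:
shift_gripper(
  motion=[
    {"z": -0.014},
    {"x": 0.0015, "y": -0.032},
    {"x": 0.0015, "y": -0.032},
    {"y": -0.028},
    {},
    {},
  ],
)

```text
time: 3.85
tool_pos: [0.6482, 0.0161, 0.0695]
orientation: [180.0, 0.0, 165.5]
force: [0.3, 0.5, -0.6]
finger_gap: 0.0002
gripper_force: 0.0
```

```bash
python3 -c "
from h import *
to('c',.001,.060)"
```

```text
dx -0.0000 dy 0.0011 dz 0.0095 [ 0.32  0.49 -0.6 ] [1.7999e+02 1.0000e-02 1.6551e+02] [0.6482 0.0161 0.0695] 3.85
```

Emit:
shift_gripper(
  motion=[
    {"y": 0.001, "z": 0.008},
    {"z": 0.001},
    {"z": 0.001},
    {"z": 0.001},
    {},
  ],
)

```text
time: 4.27
tool_pos: [0.6489, 0.0194, 0.0594]
orientation: [-180.0, 0.0, 165.8]
force: [-4.8, -1.6, 9.4]
finger_gap: -0.0001
gripper_force: 5.1
```

Emit:
shift_gripper(
  motion=[
    {"z": 0.001},
    {"z": 0.001},
    {},
  ],
)

```text
time: 4.52
tool_pos: [0.649, 0.0194, 0.059]
orientation: [-179.9, 0.0, 165.8]
force: [-9.7, -1.8, 19.2]
finger_gap: 0.0001
gripper_force: 9.9
```

c is firm (19 N with about 1 mm of give). Next is b.

Emit:
shift_gripper(
  motion=[
    {"z": -0.014},
    {"y": -0.032},
    {"y": -0.032},
    {"y": -0.028},
    {"y": -0.0015},
    {"z": 0.007},
    {},
    {},
  ],
)

```text
time: 5.18
tool_pos: [0.6249, -0.0703, 0.0622]
orientation: [180.0, -0.1, 165.8]
force: [0.5, 0.1, -0.4]
finger_gap: -0.0003
gripper_force: 0.0
```

Emit:
shift_gripper(
  motion=[
    {"z": 0.001},
    {"z": 0.001},
    {"z": 0.001},
    {"z": 0.001},
    {},
  ],
)

```text
time: 5.6
tool_pos: [0.6257, -0.0715, 0.0598]
orientation: [180.0, 0.0, 165.7]
force: [0.0, 1.8, 1.9]
finger_gap: -0.0001
gripper_force: 1.1
```

```bash
python3 -c "
from h import *
to('b',.001,.060)"
```

```text
dx -0.0003 dy -0.0003 dz -0.0002 [0.01 1.85 1.89] [1.7998e+02 3.0000e-02 1.6570e+02] [ 0.6257 -0.0715  0.0598] 5.6
```

Emit:
shift_gripper(
  motion=[
    {"z": 0.001},
    {"z": 0.001},
    {"z": 0.001},
    {"z": 0.001},
    {},
  ],
)

```text
time: 6.02
tool_pos: [0.626, -0.0716, 0.0588]
orientation: [180.0, 0.0, 165.7]
force: [-10.2, 4.6, 23.2]
finger_gap: 0.0003
gripper_force: 11.5
```

b is firm as well, so I'll press a.

Emit:
shift_gripper(
  motion=[
    {"z": -0.014},
    {"y": -0.032},
    {"y": -0.032},
    {"y": -0.028},
    {},
    {"z": 0.007},
    {},
    {},
  ],
)

```text
time: 6.68
tool_pos: [0.6021, -0.1599, 0.0613]
orientation: [180.0, -0.1, 165.7]
force: [0.4, -0.5, 0.9]
finger_gap: -0.0003
gripper_force: 0.0
```

Emit:
shift_gripper(
  motion=[
    {"z": 0.001},
    {"z": 0.001},
    {"z": 0.001},
    {"z": 0.001},
    {"z": 0.001},
    {"z": 0.001},
    {},
  ],
)

```text
time: 7.27
tool_pos: [0.6032, -0.1611, 0.0566]
orientation: [180.0, 0.1, 165.7]
force: [0.5, 1.9, 3.5]
finger_gap: 0.0001
gripper_force: 1.9
```

```bash
python3 -c "
from h import *
to('a',.001,.060)"
```

```text
dx 0.0002 dy 0.0000 dz -0.0034 [0.48 1.91 3.53] [1.8000e+02 7.0000e-02 1.6568e+02] [ 0.6032 -0.1611  0.0566] 7.2667
```

a sinks freely at 3.5 N, so it is the unlatched one. I'll keep pressing down.

Emit:
shift_gripper(
  motion=[
    {"z": 0.0015},
    {"z": 0.0015},
    {"z": 0.0015},
    {"z": 0.0015},
    {},
  ],
)

```text
time: 7.68
tool_pos: [0.6028, -0.1616, 0.0503]
orientation: [-180.0, 0.0, 165.7]
force: [-0.2, -0.4, 2.2]
finger_gap: 0.0002
gripper_force: 1.5
```

Emit:
shift_gripper(
  motion=[
    {"z": 0.0015},
    {"z": 0.0015},
    {"z": 0.0015},
    {},
  ],
)

```text
time: 8.02
tool_pos: [0.6026, -0.1616, 0.0455]
orientation: [-180.0, 0.0, 165.7]
force: [2.4, -1.1, 2.7]
finger_gap: -0.0003
gripper_force: 1.5
```

Emit:
shift_gripper(
  motion=[
    {"z": -0.04},
    {"z": -0.04},
    {"z": -0.03},
    {"x": 0.035},
    {"x": 0.035},
    {"x": 0.03},
    {},
    {},
  ],
)

```text
time: 8.68
tool_pos: [0.5037, -0.1356, 0.1548]
orientation: [180.0, -0.1, 165.7]
force: [-0.5, -0.6, 0.6]
finger_gap: 0.0
gripper_force: 0.0
```

```bash
python3 - <<'E'
from h import *
to('a',-.099,.085)
s=manip.get_image('scene')[170:330,260:430]; t=manip.get_image('top')[170:300,300:430]
cv2.imwrite('pics/o1.png',np.hstack([cv2.resize(s,(425,400)),cv2.resize(t,(370,400))]))
E
```

```text
dx -0.0025 dy -0.0002 dz 0.0698 [-0.5  -0.6   0.56] [ 1.7997e+02 -1.4000e-01  1.6566e+02] [ 0.5037 -0.1356  0.1548] 8.6833
```

View pics/o1.png

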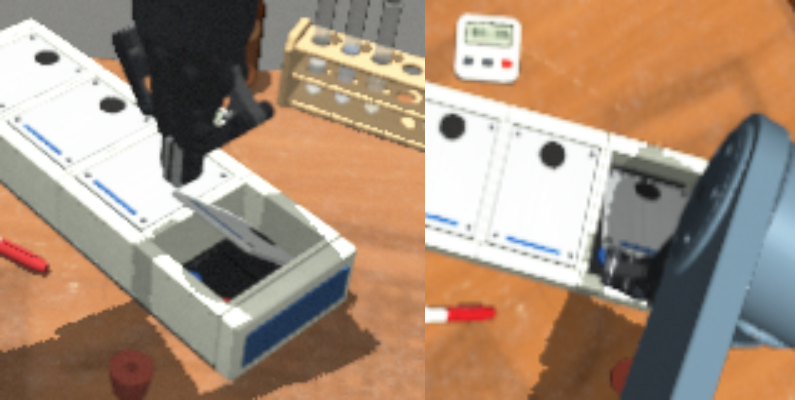

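The scene view shows hatch a tilted about 0.7 rad, with its near edge up at about (180,195) in the crop and the other hatches shut. The gripper is clear on the near side. I'll lower the fingers in front of the raised edge and push towards the far side.

Emit:
shift_gripper(
  motion=[
    {"z": 0.035},
    {"z": 0.035},
    {},
    {"x": -0.01},
    {"x": -0.01},
    {"x": -0.01},
    {},
  ],
)

```text
time: 9.37
tool_pos: [0.537, -0.1447, 0.0871]
orientation: [-180.0, 0.1, 165.7]
force: [-0.2, 0.1, 0.2]
finger_gap: 0.0001
gripper_force: 0.0
```

```bash
python3 -c "
from h import *
to('a',-.040,.085)"
```

```text
dx -0.0270 dy 0.0005 dz 0.0021 [-0.19  0.06  0.24] [-1.7999e+02  8.0000e-02  1.6568e+02] [ 0.537  -0.1447  0.0871] 9.3667
```

Emit:
shift_gripper(
  motion=[
    {"x": -0.004},
    {"x": -0.004},
    {"x": -0.004},
    {"x": -0.004},
    {},
  ],
)

```text
time: 9.78
tool_pos: [0.5512, -0.1481, 0.0861]
orientation: [-180.0, 0.1, 165.7]
force: [0.2, 0.2, -0.2]
finger_gap: -0.0001
gripper_force: 0.0
```

```bash
python3 -c "
from h import *
to('a',-.040,.085)"
```

```text
dx -0.0124 dy 0.0003 dz 0.0011 [ 0.22  0.19 -0.22] [-1.8000e+02  7.0000e-02  1.6567e+02] [ 0.5512 -0.1481  0.0861] 9.7833
```

Emit:
shift_gripper(
  motion=[
    {"x": -0.003},
    {"x": -0.003},
    {"x": -0.003},
    {},
  ],
)

```text
time: 10.12
tool_pos: [0.5596, -0.1503, 0.0859]
orientation: [-180.0, 0.0, 165.7]
force: [0.5, 0.1, 0.9]
finger_gap: -0.0
gripper_force: 0.0
```

Emit:
shift_gripper(
  motion=[
    {"x": -0.002},
    {"x": -0.002},
    {},
  ],
)

```text
time: 10.37
tool_pos: [0.5618, -0.1507, 0.0855]
orientation: [180.0, -0.2, 165.7]
force: [-5.3, 0.8, 3.7]
finger_gap: -0.0001
gripper_force: 2.8
```

```bash
python3 - <<'E'
from h import *
to('a',-.040,.085)
s=manip.get_image('scene')[170:330,260:430]; t=manip.get_image('top')[170:300,300:430]
cv2.imwrite('pics/o2.png',np.hstack([cv2.resize(s,(425,400)),cv2.resize(t,(370,400))]))
E
```

```text
dx -0.0014 dy 0.0002 dz 0.0005 [-5.3   0.8   3.65] [179.99  -0.18 165.69] [ 0.5618 -0.1507  0.0855] 10.3667
```

View pics/o2.png

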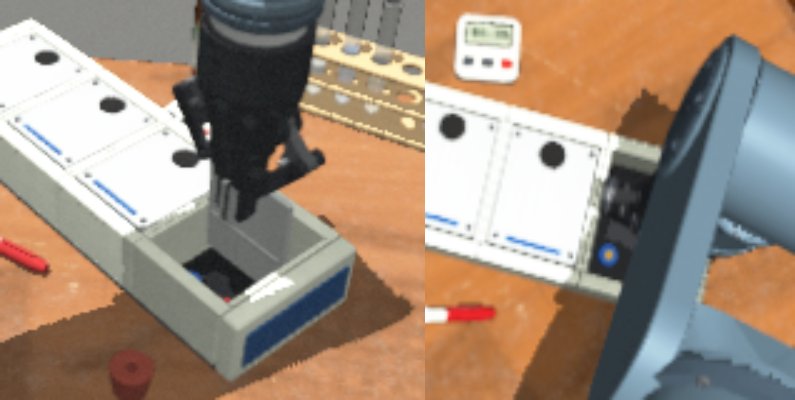

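The hatch now stands nearly upright in front of the fingers, at about (270,225) in the crop, and the force is starting to rise. I'll push slightly more to confirm it is at the stop.

Emit:
shift_gripper(
  motion=[
    {"x": -0.0015},
    {"x": -0.0015},
    {},
  ],
)

```text
time: 10.72
tool_pos: [0.562, -0.1506, 0.0848]
orientation: [180.0, -0.5, 165.7]
force: [-16.2, 2.4, 8.2]
finger_gap: 0.0001
gripper_force: 7.8
```

Emit:
shift_gripper(
  motion=[
    {"x": -0.0015},
    {},
  ],
)

```text
time: 10.88
tool_pos: [0.562, -0.1505, 0.0844]
orientation: [180.0, -0.7, 165.7]
force: [-20.5, 3.6, 11.2]
finger_gap: -0.0003
gripper_force: 10.4
```

The hatch is firm against the stop. I'll back off, lift and check.

Emit:
shift_gripper(
  motion=[
    {"x": 0.01},
    {"x": 0.02},
    {"x": 0.03},
    {"x": 0.03},
    {"z": -0.04},
    {"z": -0.04},
    {"z": -0.04},
    {"x": 0.03, "z": -0.02},
  ],
)

```text
time: 11.55
tool_pos: [0.4556, -0.125, 0.2319]
orientation: [-179.9, 0.6, 165.7]
force: [-0.3, -1.4, 1.7]
finger_gap: -0.0
gripper_force: 0.0
```

Emit:
shift_gripper(
  motion=[
    {"x": 0.035, "y": 0.02},
    {"x": 0.035, "y": 0.02},
    {"x": 0.035, "y": 0.02},
    {"y": 0.04},
    {},
    {},
  ],
)

```text
time: 12.05
tool_pos: [0.3743, 0.0021, 0.2265]
orientation: [-180.0, 0.2, 166.0]
force: [0.3, -0.3, 0.1]
finger_gap: -0.0003
gripper_force: 0.0
```

```bash
python3 - <<'E'
from h import *
s=manip.get_image('scene')[170:330,260:430]; t=manip.get_image('top')[170:300,300:430]
cv2.imwrite('pics/o3.png',np.hstack([cv2.resize(s,(425,400)),cv2.resize(t,(370,400))]))
E
```

```text
(no output)
```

View pics/o3.png

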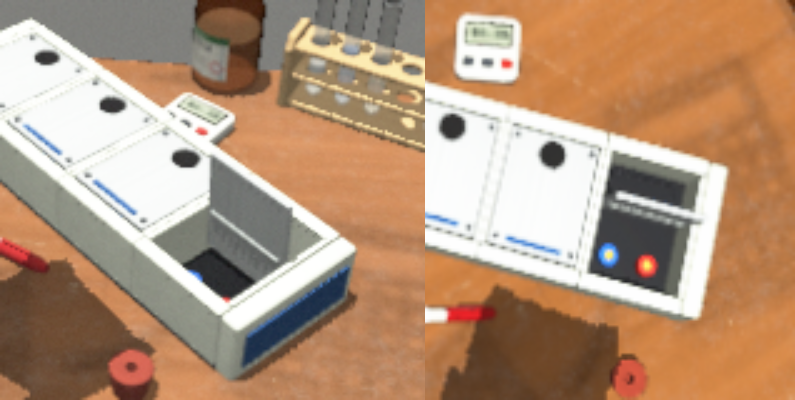

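Hatch a stands upright, edge-on at about (660,205) in the top crop. The other hatches are shut, the nearby objects have not moved, and the arm is clear.

```bash
python3 -c "
from plant import manip
print(manip.hand_in())"
```

```text
the job is handed in; nothing more can be done
None
```

Hatch a was the unlatched one; I pushed it up to its stop and it stayed standing open. Hatches b, c and d felt latched and stayed shut, nothing else was disturbed, and I handed the job in at about 12 s without getting a verdict back.

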